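# Load the sample drawer, release its slide lock and close it

### The arm

A 6-joint arm with a two-finger parallel gripper is mounted at the origin on the work surface. World frame = base frame: x ahead of the robot, y to its left, z up, the work surface at z = 0. Lengths are in m, angles in degrees, forces in N, time in s.
With the tool pointing down it reaches from about 0.325 to 0.75 m from the base axis. Payload 7.6 kg.
Tool frame: the origin (TCP) lies at the very end of the fingers, on their centre line; the grasp point (between the pads) lies 19 mm behind it (ctrl.grasp_offset is the distance from the TCP to the grasp point, in m); z points along the fingers, y is the direction in which the jaws open and shut (so a half turn about z gives the same grasp; the last joint's range is limited). The gripper opens to 85 mm and grips with 20 to 120 N. Pads are 22 mm wide; open, the fingers measure 114 mm over their backs; the gripper's body (76 mm by 85 mm) begins 54 mm behind the grasp point. The pads swing forward as they close: fully open they stand 13 mm farther back than shut.
Start: joints at [-69.059, 2.991, 80.254, -0, 96.75, -4.028], TCP at [0.222, -0.476, 0.231] pointing down, gripper open.
Joint ranges: [-166.34, 166.34], [-52.06, 124.39], [6.96, 135.62], [-60.46, 240.46], [14.63, 156.25], [-167.68, 167.68]. Speed limits (degrees/s): [147.25, 147.25, 172.46, 180, 180, 180].

### API

Orientations are given as a 3x3 rotation matrix whose columns are the frame's x, y, z axes.
In Python, from cell import ctrl gives the robot as it stands. The module is installed in compiled form; this text tells all that it offers.
- The arm moves only by the tool move_arm, never from a script. Its argument "plan" is text: rows parted by semicolons, each of 6 numbers parted by spaces: the shift along the tool's x, y, z as a fraction of full scale, then the turn, a rotation vector about the tool's x, y, z as a fraction of full scale. A call has 1 to 10 rows; each row shifts and turns the commanded pose from where the row before left it, along the tool's axes as they then stand; what a row does not reach is not made up. Full scale, the value 1, is 400 mm for a shift and 0.5 rad for a turn. A row lasts 1/8 s, in which the tool goes at most 62.5 mm and 10.7 degrees, less where a joint would pass 70% of its speed; a pose out of reach is approached as far as the arm can. A call with a number of a shift or a turn outside -1 to 1 is refused whole. A call with a gripper value outside its range is refused whole. "gripper" is the opening, from 0 (shut) to 1 (fully open), set as the call begins (left out, the last holds). The fingers move at their own pace and stop on an object; the grip force is fixed at half the most. Time passes only in rows, so rows that do not move let the fingers close. It gives the time, the measured TCP pose, the force and the opening at its end, in the units of the state.
- ctrl.state(): the state, without advancing time (a new reading comes with each control period).
- ctrl.grab_frame(name): name is "side" or "top" or "wrist"; returns (picture, depth): 384x512x3 uint8, blue, green, red; 384x512 float32, m along the optical axis (not along the pixel's ray), 0 where there is no reading.
- ctrl.camera_info(name): a dict with "fx", "fy", "cx", "cy" (pixels), "R" (3x3) and "t" (3): a world point X has camera coordinates R X + t. Camera axes: x right, y down, z forward; pixel columns grow to the right and rows downward; lengths in m; the calibration is good to about 2 mm. A picture is of the moment at which its call begins: read the wrist's pose just before it. camera_info takes no time and is no camera call; for the wrist camera it gives the pose at the moment of the call.
- ctrl.hand_in(): hands the job in, once; it reports no verdict.
The state is a dict: "time": time; "joints": joint angles; "qd": joint speeds; "joint_torque": joint torques, N m; "tcp_pos": TCP position; "orientation": TCP orientation; "contact_force": force on the tool from outside, world axes, zero at the start; "moment": the same for the moment, N m; "opening": finger opening in m.
Only numpy, scipy, OpenCV 4.12 (cv2) and the standard library are available. Lean on these libraries where they do the work, as an engineer would, in place of code of your own. Each camera call takes 0.05 s, during which the arm holds its last target.

### The job

Pick up the full vial rack (blue caps) that stands on the bench, lower it into the empty half of the pulled-out sample drawer so that it stands flat on the drawer's floor, and let go of it; do not drop it. The drawer is locked in its pulled-out position: then press down the lever with the orange pad on its front and, with the lever held down, push the drawer gently, without slamming it, until it is fully home, and leave the lever sprung back up. Do not tip the rack that is already in the drawer, and leave everything else on the bench as it is.

Things in the scene. Friction and masses are not known exactly. Their poses are not given: they have to be found in the camera images.
- rack_center (a point): Full vial rack to load: white plastic block 110 (its x) x 46 (its y) x 36 mm high with ten blue-capped vials on top, 50 mm high in all, about 0.26 kg. This point is its centre, 25 mm above its underside; z up. It stands on the bench, roughly crosswise. Grip it across its 46 mm width (along its y), on the white block.
- free_bay (a point): Floor centre of the drawer's empty (-y) half, 16 mm above the bench; moves with the drawer. x = closing direction, y across, z up. Bay: 152 mm in x (front panel's inner face 76 mm before this point, 20 mm high cross wall behind), 118 mm in y (20 mm side wall, 14 mm divider). Rack goes in lengthwise along x. Module front face 92 to 104 mm behind this point at start, 90 mm high, opening 78 mm high.
- front (a point): Centre of the outer (robot-side) face of the drawer's front panel, 41 mm above the bench; x = closing direction (into the module), y across, z up. The cream panel is 290 mm wide, 14 mm thick, from 6 to 76 mm above the bench. With the drawer home this face is 14 mm in front of the module's front face.
- pad (a point): Middle of the orange pad on the release lever, upper face, 65 mm above the bench at rest, 18 mm in front of the panel. Pad 26 mm (x) x 34 mm (y). The lever is a dark bar 94 mm long across the panel, 4 to 32 mm in front of it, with its pivot (axis along x) at its -y end, 78 mm from this point: pressing moves the pad straight down. Axes as front, tilting with the lever; moves with the drawer.
- lever (a joint): Release lever angle in rad: 0 = up (a spring returns it), 0.26 = fully down at its stop (pad 20 mm lower). The slide is unlocked while it is beyond 0.15 rad (pad 12 mm lower). Pressing on the pad takes about 2 N at the start and 6 N fully down.
- drawer (a joint): Drawer travel in m: 0 = fully pulled out, 0.18 = fully home; grows as it is pushed in, along x of front. With the lever up the lock stops it at 0.015; once past 0.04 the lever need not be held down. Slides with about 4 N of friction plus 10 N per m/s, and stays where it is left.
- rack_loaded_center (a point): Identical full rack already standing in the other (+y) half of the drawer, loose; point at its centre, 25 mm above its underside. It rides along.
- rack_empty_center (a point): Empty rack on the bench, 110 x 46 x 36 mm, pale grey with dark holes and no vials; point at its centre. Not to be used.
- bottle_mid (a point): Clear bottle with a blue cap, 72 mm in diameter, 140 mm high; point on its axis half-way up. Bystander.
- reagent_mid (a point): Amber bottle with a red cap, 60 mm in diameter, 120 mm high; point on its axis half-way up. Bystander.
- beaker_mid (a point): Glass beaker, 72 mm in diameter, 90 mm high; point on its axis half-way up. Bystander.
- tip_box_mid (a point): Closed green box, 120 x 85 x 55 mm; point at its centre. Bystander.
- wrench_mid (a point): Steel open-ended wrench, 180 mm long, lying flat along its x; point near its middle. Bystander.
There are look-alikes about, which are no part of the job. Leave any purple look-alike of the part that bears rack_center alone.

How it is judged:
By the outcome, as a careful person would: the job done as asked, in the order asked, and still so for the second after the job is handed in, with the robot touching nothing.
It also fails if it takes over 54 s, if anything falls off the work surface, if the arm or the gripper's body presses on something with over 40 N, if the wrist force passes 120 N, or if a joint passes its speed limit or range.

## Working session

There is one attempt and no reset: what is moved stays moved. The work goes in short steps, Python scripts to look and compute and a tool call to move; the robot and the scene stay as the last step left them, time stands still between calls to the robot, and variables do not carry over. Pictures are saved under pics/ and viewed, and the job is handed in when it is done.

Besides the shell and the picture viewer there is one more tool, called after "Call:" as name(argument=value, ...) on one line, values as JSON. move_arm: Moves the arm, as the interface text tells. Shift numbers are shares of 400 mm and turn numbers shares of 0.5 rad, none past 1 either way. Its arguments: {"type":"object","properties":{"plan":{"type":"string"},"gripper":{"type":"number"}},"required":["plan"]}

```bash
mkdir -p pics; python3 - <<'E'
from cell import ctrl
import cv2,numpy as np
for n in("top","side"):
    im,d=ctrl.grab_frame(n); i=ctrl.camera_info(n)
    cv2.imwrite(f"pics/{n}0.png",im); np.savez(f"{n}0.npz",im=im,d=d,**i)
    print(n,i)
print(ctrl.state())
E
```

```text
top {'fx': 405.55150289535186, 'fy': 405.55150289535186, 'cx': 253.767577919437, 'cy': 190.58938426466548, 'R': array([[ 0.02724466, -0.99944152,  0.01934873],
       [-0.98873219, -0.02979278, -0.14670052],
       [ 0.14719504, -0.0151339 , -0.9889917 ]]), 't': array([-0.00871033,  0.61690197,  1.45112067])}
side {'fx': 384.861015421978, 'fy': 384.861015421978, 'cx': 256.6701832125006, 'cy': 186.9547179873224, 'R': array([[-0.93285658, -0.35970418,  0.01978617],
       [-0.19990632,  0.47118146, -0.8590841 ],
       [ 0.29969327, -0.80535764, -0.51145187]]), 't': array([0.55524583, 0.17981287, 1.07523312])}
{'time': 0.1, 'joints': array([-6.90599028e+01,  3.02301402e+00,  8.03061521e+01,  6.61984466e-04,
        9.67492044e+01, -4.02570346e+00]), 'qd': array([ 0.0434628 , -0.10341256, -0.12749704,  0.05181099, -0.03197771,
       -0.04315078]), 'joint_torque': array([ 1.33392303e-03, -3.82583320e+01, -3.60985351e+01, -4.34100900e-05,
        4.86771474e-03, -2.68826250e-05]), 'tcp_pos': array([ 0.22153896, -0.47568008,  0.23057134]), 'orientation': array([[ 9.06559339e-01,  4.22078117e-01, -4.78132877e-04],
       [ 4.22078374e-01, -9.06558439e-01,  1.28158585e-03],
       [ 1.07473946e-04, -1.36364317e-03, -9.99999064e-01]]), 'contact_force': array([ 1.12262141,  0.73931286, -0.36866373]), 'moment': array([0.00784888, 0.02305385, 0.02165685]), 'opening': 0.08522187020311155}
```

View pics/top0.png

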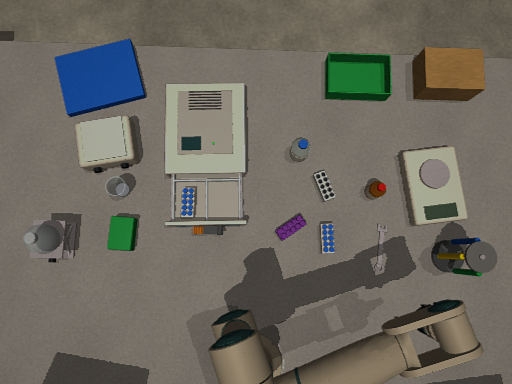

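View pics/side0.png

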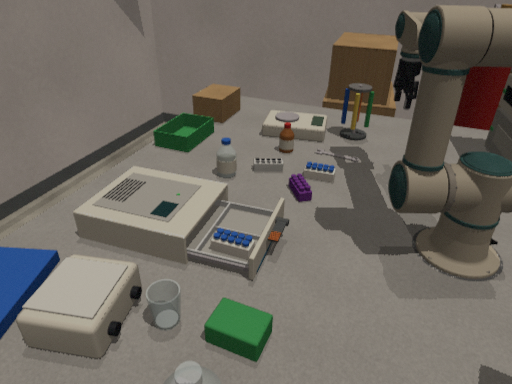

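Candidates in the top view: a white rack with blue caps at (327,238), a purple look-alike at (291,227), the empty grey rack at (324,185), and the rack already in the drawer at (188,201). By the description I choose (327,238). Next I'll check it in a close crop and measure it.

```bash
cat > h.py <<'E'
import numpy as np,cv2
def cloud(n):
    f=np.load(n+".npz"); d=f['d']; v,u=np.mgrid[:384,:512]
    c=np.stack([(u-f['cx'])/f['fx']*d,(v-f['cy'])/f['fy']*d,d],-1)
    return f['im'],d,(c-f['t'])@f['R']
def rect(P):
    (cx,cy),(w,h),a=cv2.minAreaRect((P[:,:2]*1000).astype(np.float32)); return round(cx,1),round(cy,1),round(w,1),round(h,1),round(a,1)
E
python3 - <<'E'
from h import *
im,d,W=cloud("top0")
a=cv2.resize(im[210:270,260:360],None,fx=5,fy=5,interpolation=cv2.INTER_CUBIC)
b=cv2.resize(im[160:245,155:260],None,fx=5,fy=5,interpolation=cv2.INTER_CUBIC)
cv2.imwrite("pics/cropa.png",a);cv2.imwrite("pics/cropb.png",b)
def reg(u0,u1,v0,v1,z0,z1):
    m=np.zeros(d.shape,bool);m[v0:v1,u0:u1]=1
    m&=(W[...,2]>z0)&(W[...,2]<z1)&(d>0); return W[m]
for nm,r in dict(rack=(312,345,216,260,.025,.06),purple=(270,310,210,245,.025,.06),loaded=(178,200,182,220,.04,.08),panel=(155,255,212,232,.068,.085),pad=(190,206,224,240,.05,.075),lever=(190,230,224,240,.045,.075)).items():
    P=reg(*r); print(nm,len(P),rect(P),np.median(P[:,2]), P.min(0),P.max(0))
for u,v in((327,238),(188,201),(225,200),(198,231),(205,222),(170,222),(243,222),(188,176)): print(u,v,W[v,u].round(4))
E
```

```text
rack 385 (451.3, -263.3, 109.9, 47.2, 4.2) 0.04614646988898531 [ 0.39603216 -0.29066912  0.02518373] [ 0.50627384 -0.23819099  0.05865726]
purple 374 (488.0, -129.9, 45.6, 110.4, 35.0) 0.045930693616819965 [ 0.43889933 -0.18364659  0.02632926] [ 0.53642957 -0.07273382  0.05962035]
loaded 390 (567.9, 250.0, 46.2, 110.8, 89.7) 0.061998060504928204 [0.51250508 0.22685469 0.04056355] [0.62318971 0.27313984 0.07557212]
panel 375 (488.8, 180.7, 282.9, 64.5, 83.5) 0.07555062528634737 [0.46114149 0.03758916 0.06804008] [0.52846974 0.32330935 0.08379539]
pad 109 (470.5, 201.6, 31.9, 43.7, 1.7) 0.06622354897024466 [0.45389771 0.17947247 0.0594818 ] [0.48705037 0.22331805 0.07476951]
lever 275 (469.7, 165.4, 35.9, 142.0, 1.9) 0.06597950715422289 [0.45294888 0.09500896 0.04694385] [0.49005129 0.23685852 0.07494347]
327 238 [ 0.4502 -0.2605  0.0546]
188 201 [0.5686 0.2458 0.067 ]
225 200 [0.5818 0.115  0.0207]
198 231 [0.4619 0.205  0.0637]
205 222 [0.4938 0.1799 0.0786]
170 222 [0.4906 0.305  0.0733]
243 222 [0.4979 0.0448 0.0752]
188 176 [0.6701 0.2586 0.0125]
```

View pics/cropa.png

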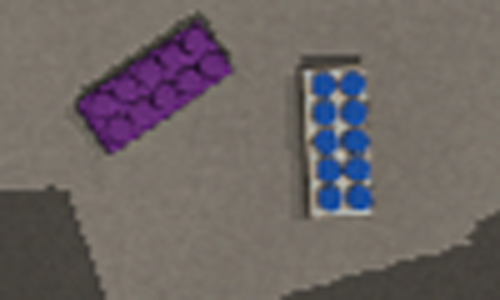

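View pics/cropb.png

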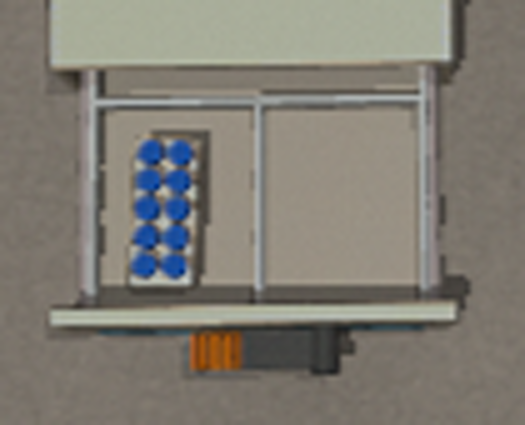

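The close crop confirms the rack at (327,238) is white with blue caps. The pad is orange at about (198,231), and the empty bay is at about (225,198). Next I'll refine the drawer pose.

```bash
python3 - <<'E'
from h import *
for n in("top0","side0"):
    im,d,W=cloud(n); V=W[d>0]
    C=im[d>0].astype(int)
    print(n)
    def sel(x0,x1,y0,y1,z0,z1): 
        return (V[:,0]>x0)&(V[:,0]<x1)&(V[:,1]>y0)&(V[:,1]<y1)&(V[:,2]>z0)&(V[:,2]<z1)
    m=sel(.478,.515,.03,.335,.070,.082); P=V[m]; print("panel",len(P),rect(P),P.min(0),P.max(0),np.polyfit(P[:,1],P[:,0],1))
    m=sel(.66,1.1,-.02,.4,.086,.1); P=V[m]; print("module",len(P),rect(P),P.min(0),P.max(0),np.median(P[:,2]))
    m=sel(.52,.65,.226,.275,.045,.08); P=V[m]; print("loaded",len(P),rect(P))
    or_=(C[:,2]>C[:,0]+70)&(C[:,2]>C[:,1]+30)&sel(.44,.5,.1,.3,.04,.08); P=V[or_]; print("orange",len(P),rect(P),np.median(P,0))
    m=sel(.38,.53,-.31,-.21,.028,.06); P=V[m]; print("rack",len(P),rect(P))
    P=V[sel(.53,.63,.085,.15,.005,.03)];print("floor z",np.median(P[:,2]))
    for y0,y1,z in((.1,.2,.026),(.02,.1,.026)):
        P=V[sel(.53,.63,y0,y1,.026,.045)];print("walls",len(P),P[:,1].min() if len(P) else 0,np.median(P,0) if len(P) else 0, P[:,1].max() if len(P) else 0)
    P=V[sel(.60,.675,.06,.16,.028,.045)];print("cross",len(P),np.median(P,0) if len(P) else 0)
E
```

```text
top0
panel 312 (489.5, 179.2, 20.9, 283.8, 2.7) [0.47904628 0.03766581 0.07022166] [0.50533627 0.3209014  0.08192261] [-0.04523139  0.5008836 ]
module 6783 (839.8, 196.4, 341.6, 290.0, 2.8) [0.66425368 0.04668776 0.08600082] [1.01415669 0.34569067 0.09998851] 0.09195157873098982
loaded 356 (571.8, 250.0, 46.1, 103.0, 89.2)
orange 70 (465.3, 206.8, 21.8, 33.1, 2.4) [0.46514172 0.20707459 0.06568509]
rack 381 (451.3, -263.3, 109.9, 47.2, 4.2)
floor z 0.017102360553028106
walls 25 0.1648003274086649 [0.57853727 0.18467889 0.03148336] 0.1871561911182338
walls 61 0.05350876943595164 [0.57789302 0.05767159 0.03416679] 0.07906755308433187
cross 81 [0.6558605  0.08738628 0.03519924]
side0
panel 387 (490.5, 180.4, 20.5, 288.8, 2.6) [0.48071007 0.03636773 0.07010178] [0.50606352 0.324929   0.08026488] [-0.04700751  0.50127073]
module 6520 (840.8, 195.6, 342.5, 295.7, 2.7) [0.66398677 0.04388717 0.08605664] [1.0152427  0.34845886 0.09715902] 0.0920628177956133
loaded 601 (572.0, 252.2, 104.1, 45.1, 0.5)
orange 75 (467.1, 209.5, 24.5, 31.7, 1.3) [0.46652285 0.21151151 0.06704092]
rack 318 (451.7, -261.9, 110.1, 52.0, 7.4)
floor z 0.01765110469816251
walls 71 0.177152096659211 [0.57256841 0.18406493 0.03032844] 0.19008974081713692
walls 130 0.053154780865507664 [0.58010097 0.06252703 0.03370187] 0.06858802128135078
cross 130 [0.65563402 0.06796048 0.03555573]
```

Call:
move_arm(plan="0 0 0 0 0 0.3625;0 0 0 0 0 0.3625;0.102 -0.081 0.021 0 0 0;0.102 -0.081 0.021 0 0 0;0.102 -0.081 0.021 0 0 0;0.102 -0.081 0.021 0 0 0;0.102 -0.081 0.021 0 0 0;0.102 -0.081 0.021 0 0 0;0 0 0 0 0 0;0 0 0 0 0 0", gripper=1)

```text
time: 1.35
tcp_pos: [0.4513, -0.2642, 0.1806]
orientation: [[0.997, 0.074, -0.001], [0.074, -0.997, -0.0], [-0.001, -0.0, -1.0]]
contact_force: [-0.5, 0.0, -0.2]
opening: 0.0851
```

```bash
cat >> h.py <<'E'
def shot(ctrl,n,tag):
    i=ctrl.camera_info(n); im,d=ctrl.grab_frame(n); cv2.imwrite(f"pics/{tag}.png",im); np.savez(tag+".npz",im=im,d=d,**i)
def go(s,p,yaw):
    "tool-frame shift in fractions after levelling turn; total"
    R=np.array(s['orientation']);x=np.array([np.cos(np.radians(yaw)),np.sin(np.radians(yaw)),0]);z=np.array([0,0,-1.]);T=np.stack([x,np.cross(z,x),z],1)
    from scipy.spatial.transform import Rotation as Ro
    print("t",s['time'],"turn frac",(Ro.from_matrix(R.T@T).as_rotvec()/.5).round(4),"shift frac (after turn)",(T.T@(np.array(p)-s['tcp_pos'])/.4).round(4),"F",s['contact_force'].round(1))
E
python3 - <<'E'
from h import *
from cell import ctrl
shot(ctrl,"wrist","w1")
im,d,W=cloud("w1")
blue=None
m=(d>0)&(W[...,2]>.028)&(W[...,2]<.06)&(W[...,0]>.38)&(W[...,0]<.53)&(W[...,1]>-.32)&(W[...,1]<-.2)
print(m.sum(),rect(W[m])); 
for lo,hi in((.028,.04),(.04,.06)):
    k=m&(W[...,2]>lo)&(W[...,2]<hi);print(lo,k.sum(),rect(W[k]),np.median(W[k][:,2]))
go(ctrl.state(),[.4513,-.2633,.006],4.2)
E
```

```text
6221 (452.2, -264.4, 109.0, 46.1, 3.5)
0.028 2422 (452.2, -264.4, 109.0, 46.1, 3.5) 0.0349089218853986
0.04 3799 (451.7, -264.4, 100.1, 39.2, 3.6) 0.04905048245457038
t 1.4 turn frac [ 0.0005  0.0006 -0.0014] shift frac (after turn) [ 0.0008 -0.0034  0.4372] F [-0.   0.7 -0.3]
```

View pics/w1.png

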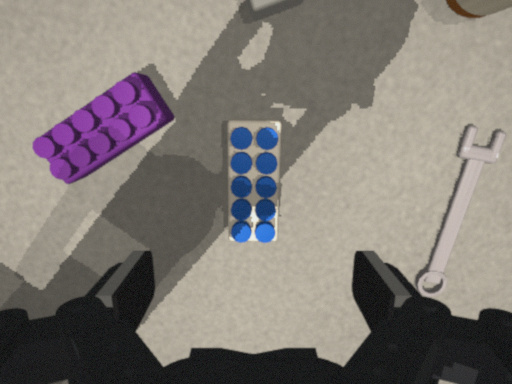

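The wrist view shows the chosen white rack with blue caps at (228–282, 120–242). It measures 109 x 46 mm, centred at (0.452, -0.264) with yaw 3.5°. The purple rack at (105,128) and the wrench at (468,210) are well clear.

Call:
move_arm(plan="0.002 0 0.05 0 0 0.023;0 0 0.1 0 0 0;0 0 0.1 0 0 0;0 0 0.08 0 0 0;0 0 0.06 0 0 0;0 0 0.047 0 0 0;0 0 0 0 0 0;0 0 0 0 0 0")

```text
time: 2.4
tcp_pos: [0.4525, -0.265, 0.0072]
orientation: [[0.998, 0.061, 0.001], [0.061, -0.998, -0.001], [0.001, 0.001, -1.0]]
contact_force: [-0.9, -0.2, -0.2]
opening: 0.0855
```

Call:
move_arm(plan="0 0 0 0 0 0;0 0 0 0 0 0;0 0 0 0 0 0;0 0 0 0 0 0;0 0 0 0 0 0;0 0 0 0 0 0;0 0 0 0 0 0;0 0 0 0 0 0", gripper=0)

```text
time: 3.4
tcp_pos: [0.4528, -0.2645, 0.007]
orientation: [[0.998, 0.062, 0.001], [0.062, -0.998, -0.001], [0.001, 0.001, -1.0]]
contact_force: [-1.2, -0.8, 5.5]
opening: 0.045
```

Call:
move_arm(plan="0 0 -0.02 0 0 0;0 0 -0.05 0 0 0;0 0 -0.08 0 0 0;0 0 -0.08 0 0 0;0 0 -0.08 0 0 0;0 0 -0.04 0 0 0;0 0 0 0 0 0;0 0 0 0 0 0")

```text
time: 4.4
tcp_pos: [0.4517, -0.2636, 0.1443]
orientation: [[0.998, 0.062, -0.002], [0.062, -0.998, 0.002], [-0.002, -0.002, -1.0]]
contact_force: [0.2, 0.8, -2.7]
opening: 0.0451
```

```bash
python3 - <<'E'
from h import *
from cell import ctrl
shot(ctrl,"wrist","w2");shot(ctrl,"side","s2")
s=ctrl.state();print(s['tcp_pos'],s['opening'])
im,d,W=cloud("w2"); zt=s['tcp_pos'][2]-.007
m=(d>0)&(W[...,2]>zt+.028)&(W[...,2]<zt+.06)&(W[...,0]>.39)&(W[...,0]<.52)&(abs(W[...,1]+.264)<.03)
print(rect(W[m]),W[m][:,2].max())
go(s,[.576,.122,s['tcp_pos'][2]],2.65)
E
```

```text
[ 0.45173736 -0.26366839  0.14441166] 0.0449207778875168
(464.2, -264.0, 83.9, 60.3, 3.4) 0.19740454948930244
t 4.5 turn frac [-0.0034  0.0046  0.0311] shift frac (after turn) [ 0.3549 -0.9488  0.    ] F [-0.3  0.4 -1.5]
```

View pics/w2.png

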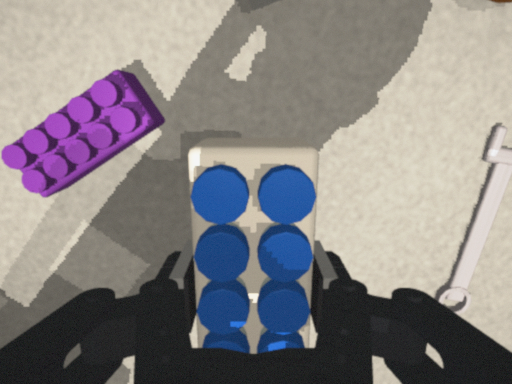

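View pics/s2.png

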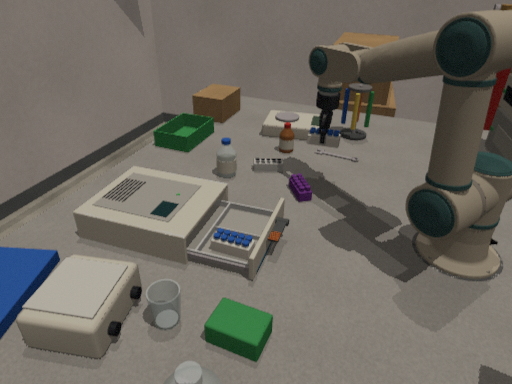

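Call:
move_arm(plan="0 0 0 -0.003 0.005 0.031;0.02 -0.05 0 0 0 0;0.034 -0.09 0 0 0 0;0.045 -0.12 0 0 0 0;0.05 -0.134 0 0 0 0;0.05 -0.135 0 0 0 0;0.05 -0.135 0 0 0 0;0.045 -0.12 0 0 0 0;0.036 -0.1 0 0 0 0;0.025 -0.065 0 0 0 0")

```text
time: 5.75
tcp_pos: [0.5767, 0.1237, 0.1453]
orientation: [[0.999, 0.047, 0.002], [0.047, -0.999, -0.001], [0.002, 0.001, -1.0]]
contact_force: [-0.3, -1.0, -2.7]
opening: 0.0453
```

Call:
move_arm(plan="0 0 0 0 0 0;0 0 0 0 0 0;0 0 0 0 0 0")

```text
time: 6.12
tcp_pos: [0.5765, 0.1207, 0.1458]
orientation: [[0.999, 0.045, 0.002], [0.045, -0.999, -0.002], [0.002, 0.002, -1.0]]
contact_force: [1.4, -0.5, -1.8]
opening: 0.0452
```

```bash
python3 - <<'E'
from h import *
from cell import ctrl
shot(ctrl,"wrist","w3");shot(ctrl,"top","t3");shot(ctrl,"side","s3")
s=ctrl.state();go(s,[.576,.122,.024],2.65)
im,d,W=cloud("w3");V=W[d>0]
def sel(x0,x1,y0,y1,z0,z1): return V[(V[:,0]>x0)&(V[:,0]<x1)&(V[:,1]>y0)&(V[:,1]<y1)&(V[:,2]>z0)&(V[:,2]<z1)]
for n,a in dict(div=(.6,.65,.165,.2,.024,.045),side=(.6,.65,.04,.08,.028,.045),cross=(.63,.675,.08,.17,.028,.045),front=(.66,.7,.05,.3,.08,.1)).items():
    P=sel(*a);print(n,len(P), P.min(0).round(3),np.median(P,0).round(4),P.max(0).round(3)) if len(P) else print(n,0)
E
```

```text
t 6.275 turn frac [ 0.0033 -0.0053 -0.0022] shift frac (after turn) [-0.0014 -0.0027  0.305 ] F [ 0.1 -0.2 -2.4]
div 446 [0.6   0.183 0.024] [0.6259 0.1857 0.0288] [0.65  0.189 0.031]
side 1054 [0.601 0.053 0.028] [0.6262 0.0617 0.0311] [0.65  0.067 0.037]
cross 997 [0.653 0.08  0.033] [0.6573 0.1245 0.0351] [0.662 0.17  0.037]
front 20830 [0.666 0.05  0.08 ] [0.6839 0.1575 0.0889] [0.7   0.269 0.092]
```

View pics/w3.png

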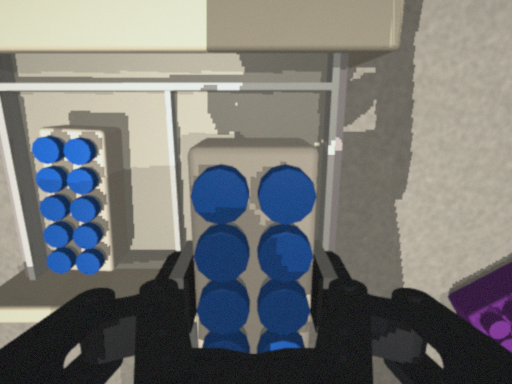

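View pics/s3.png

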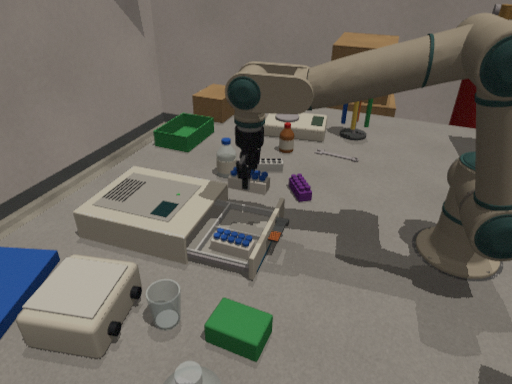

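The rack hangs level over the empty bay. The divider is at about (172,170) and the side wall at (335,150), both clear of it. Now I lower it.

Call:
move_arm(plan="0.001 -0.004 0.03 0.003 -0.005 0;0 0 0.05 0 0 0;0 0 0.06 0 0 0;0 0 0.06 0 0 0;0 0 0.045 0 0 0;0 0 0.025 0 0 0;0 0 0.015 0 0 0;0 0 0.01 0 0 0;0 0 0 0 0 0;0 0 0 0 0 0")

```text
time: 7.52
tcp_pos: [0.5773, 0.1233, 0.0285]
orientation: [[0.999, 0.046, 0.001], [0.046, -0.999, 0.0], [0.001, -0.0, -1.0]]
contact_force: [0.1, -0.4, -0.7]
opening: 0.0451
```

Call:
move_arm(plan="0 0 0.004 0 0 0;0 0 0.003 0 0 0;0 0 0.003 0 0 0;0 0 0.003 0 0 0;0 0 0 0 0 0")

```text
time: 8.15
tcp_pos: [0.5771, 0.1233, 0.023]
orientation: [[0.999, 0.046, 0.0], [0.046, -0.999, -0.0], [0.0, 0.0, -1.0]]
contact_force: [-1.5, -1.0, 0.1]
opening: 0.045
```

Call:
move_arm(plan="0 0 0.003 0 0 0;0 0 0 0 0 0;0 0 0 0 0 0")

```text
time: 8.52
tcp_pos: [0.5777, 0.1233, 0.0229]
orientation: [[0.999, 0.046, 0.002], [0.046, -0.999, 0.0], [0.002, 0.0, -1.0]]
contact_force: [-2.0, -1.0, 6.8]
opening: 0.045
```

The force shows contact with the floor at 6.8 N. I'll release with a partial opening so the fingers stay clear of the walls.

Call:
move_arm(plan="0 0 0 0 0 0;0 0 0 0 0 0;0 0 0 0 0 0;0 0 0 0 0 0", gripper=0.72)

```text
time: 9.02
tcp_pos: [0.577, 0.1233, 0.0213]
orientation: [[0.999, 0.046, -0.0], [0.046, -0.999, -0.0], [-0.0, 0.0, -1.0]]
contact_force: [-0.7, 0.9, 0.1]
opening: 0.0614
```

Call:
move_arm(plan="0 0 -0.02 0 0 0;0 0 -0.04 0 0 0;0 0 -0.06 0 0 0;0 0 -0.08 0 0 0;0 0 -0.08 0 0 0;0 0 -0.06 0 0 0;0 0 0 0 0 0;0 0 0 0 0 0")

```text
time: 10.02
tcp_pos: [0.5766, 0.1232, 0.1567]
orientation: [[0.999, 0.046, -0.001], [0.046, -0.999, -0.0], [-0.001, 0.0, -1.0]]
contact_force: [-0.4, -0.6, -0.2]
opening: 0.0616
```

```bash
python3 - <<'E'
from h import *
from cell import ctrl
shot(ctrl,"wrist","w4");shot(ctrl,"side","s4")
s=ctrl.state();print(s['tcp_pos'],s['opening'])
im,d,W=cloud("w4");V=W[d>0]
def sel(x0,x1,y0,y1,z0,z1): return V[(V[:,0]>x0)&(V[:,0]<x1)&(V[:,1]>y0)&(V[:,1]<y1)&(V[:,2]>z0)&(V[:,2]<z1)]
P=sel(.5,.65,.08,.165,.045,.08);print("rack",rect(P),P[:,2].min(),P[:,2].max())
P=sel(.5,.65,.08,.165,.06,.08);print(np.linalg.lstsq(np.c_[P[:,:2],np.ones(len(P))],P[:,2],rcond=None)[0],np.median(P[:,2]))
E
```

```text
[0.57633898 0.12318741 0.15599317] 0.061228563071435926
rack (566.2, 122.6, 132.5, 85.0, 0.1) 0.04501682520649354 0.07662083533671335
[-0.03754415 -0.01615018  0.08906664] 0.06517909843661812
```

View pics/w4.png

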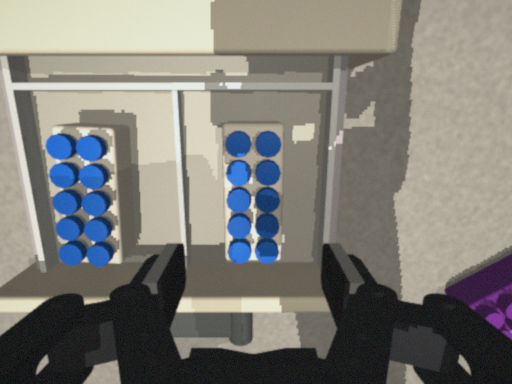

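View pics/s4.png

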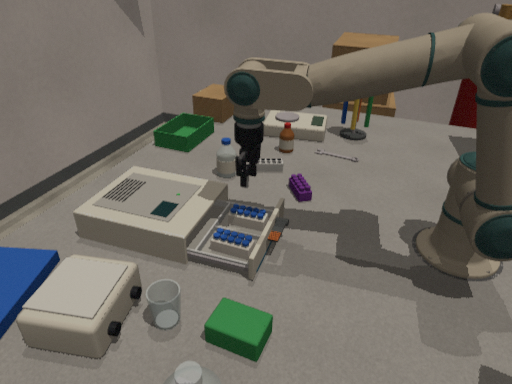

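Both racks stand upright in the drawer, the new one at (225–282, 123–262) in the wrist view. Its vial tops are at 65 mm, against an expected 66. Next I close the gripper and back off in front of the lever to look at the pad.

Call:
move_arm(plan="-0.05 -0.026 0 0 0 0;-0.1 -0.053 0 0 0 0;-0.1 -0.053 0 0 0 0;-0.1 -0.053 0 0 0 0;-0.082 -0.045 0 0 0 0;0 0 0 0 0 0;0 0 0 0 0 0;0 0 0 0 0 0", gripper=0)

```text
time: 11.12
tcp_pos: [0.4007, 0.2067, 0.1571]
orientation: [[0.999, 0.045, -0.001], [0.045, -0.999, -0.0], [-0.001, 0.0, -1.0]]
contact_force: [-0.6, -0.1, -0.2]
opening: 0.0
```

```bash
python3 - <<'E'
from h import *
from cell import ctrl
shot(ctrl,"wrist","w5")
s=ctrl.state();print(s['tcp_pos'],s['opening'])
im,d,W=cloud("w5");V=W[d>0];C=im[d>0].astype(int)
def m(x0,x1,y0,y1,z0,z1): return (V[:,0]>x0)&(V[:,0]<x1)&(V[:,1]>y0)&(V[:,1]<y1)&(V[:,2]>z0)&(V[:,2]<z1)
o=(C[:,2]>C[:,0]+60)&(C[:,2]>C[:,1]+25)&m(.43,.5,.1,.3,.055,.075);P=V[o];print("pad",len(P),rect(P),np.median(P,0))
P=V[m(.47,.52,.05,.33,.071,.082)];print("panel",len(P),rect(P),np.polyfit(P[:,1],P[:,0],1))
go(s,[.464,.207,.075],2.65)
E
```

```text
[0.40064757 0.20674499 0.157144  ] -1.9973606516842307e-05
pad 1736 (467.7, 206.5, 26.3, 34.6, 2.6) [0.46786554 0.20700418 0.06468518]
panel 10269 (493.5, 187.3, 14.2, 275.0, 2.7) [-0.04737752  0.50209749]
t 11.175 turn frac [ 0.0008  0.0011 -0.0021] shift frac (after turn) [0.1582 0.0067 0.2054] F [ 0.7 -0.8 -0.6]
```

View pics/w5.png

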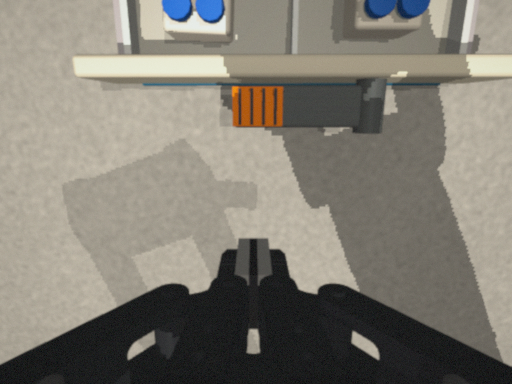

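The pad shows at (233–283, 87–128). It measures 26 x 35 mm, centred at (0.468, 0.207, 0.065), which is 18 mm in front of the panel as described.

Call:
move_arm(plan="0.05 0.003 0 0 0 0;0.08 0.004 0 0 0 0;0.034 0 0.03 0 0 0;0 0 0.08 0 0 0;0 0 0.07 0 0 0;0 0 0.03 0 0 0;0 0 0.008 0 0 0;0 0 0 0 0 0;0 0 0 0 0 0")

```text
time: 12.3
tcp_pos: [0.4664, 0.2077, 0.0714]
orientation: [[0.999, 0.046, 0.002], [0.046, -0.999, 0.001], [0.002, -0.001, -1.0]]
contact_force: [0.2, -0.1, -0.5]
opening: 0.0001
```

Call:
move_arm(plan="0 0 0.01 0 0 0;0 0 0.012 0 0 0;0 0 0.012 0 0 0;0 0 0.01 0 0 0;0 0 0.008 0 0 0;0 0 0 0 0 0;0 0 0 0 0 0")

```text
time: 13.18
tcp_pos: [0.4661, 0.2074, 0.0498]
orientation: [[0.999, 0.046, 0.001], [0.046, -0.999, -0.0], [0.001, 0.0, -1.0]]
contact_force: [1.3, -0.4, 5.6]
opening: -0.0
```

```bash
python3 - <<'E'
from h import *
from cell import ctrl
shot(ctrl,"wrist","w6")
E
```

```text
(no output)
```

View pics/w6.png

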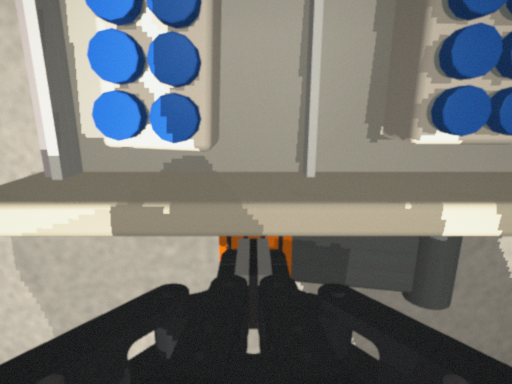

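The fingers hold the pad down at 5.6 N and the lever is visibly tilted, at (250–460, 240–300). I'll start the push gently.

Call:
move_arm(plan="0.005 0 0 0 0 0;0.008 0 0 0 0 0;0.01 0 0 0 0 0;0.01 0 0 0 0 0;0.012 0 0 0 0 0;0.012 0 0 0 0 0;0.012 0 0 0 0 0;0.012 0 0 0 0 0")

```text
time: 14.22
tcp_pos: [0.4973, 0.209, 0.0492]
orientation: [[0.999, 0.046, -0.003], [0.046, -0.999, -0.0], [-0.003, 0.0, -1.0]]
contact_force: [-5.5, 1.3, 6.3]
opening: 0.0002
```

It slides at about 5 N and is past the lock. I keep going with the lever held down.

Call:
move_arm(plan="0.015 0 0 0 0 0;0.018 0 0 0 0 0;0.02 0 0 0 0 0;0.02 0 0 0 0 0;0.02 0 0 0 0 0;0.02 0 0 0 0 0;0.02 0 0 0 0 0;0.02 0 0 0 0 0;0.018 0 0 0 0 0;0.016 0 0 0 0 0")

```text
time: 15.48
tcp_pos: [0.5721, 0.2125, 0.0492]
orientation: [[0.999, 0.046, -0.003], [0.046, -0.999, -0.0], [-0.003, 0.0, -1.0]]
contact_force: [-4.8, -0.1, 5.9]
opening: 0.0002
```

```bash
python3 - <<'E'
from h import *
from cell import ctrl
shot(ctrl,"wrist","w7");s=ctrl.state();print(s['tcp_pos'],s['contact_force'])
im,d,W=cloud("w7");V=W[d>0]
def m(x0,x1,y0,y1,z0,z1): return V[(V[:,0]>x0)&(V[:,0]<x1)&(V[:,1]>y0)&(V[:,1]<y1)&(V[:,2]>z0)&(V[:,2]<z1)]
P=m(.57,.64,.05,.33,.071,.082);print("panel",len(P),rect(P),np.polyfit(P[:,1],P[:,0],1))
P=m(.64,.75,.05,.33,.086,.097);print("module",P[:,0].min(),[round(P[abs(P[:,1]-y)<.01][:,0].min(),4) for y in(.12,.2,.25) if (abs(P[:,1]-y)<.01).any()])
E
```

```text
[0.57300741 0.21251    0.04940733] [-1.25871987  0.24478887  4.88438903]
panel 18785 (587.8, 212.1, 19.3, 195.8, 2.7) [-0.04701048  0.60062409]Traceback (most recent call last):
  File "<stdin>", line 7, in <module>
    return umr_minimum(a, axis, None, out, keepdims, initial, where)
ValueError: zero-size array to reduction operation minimum which has no identity
```

View pics/w7.png

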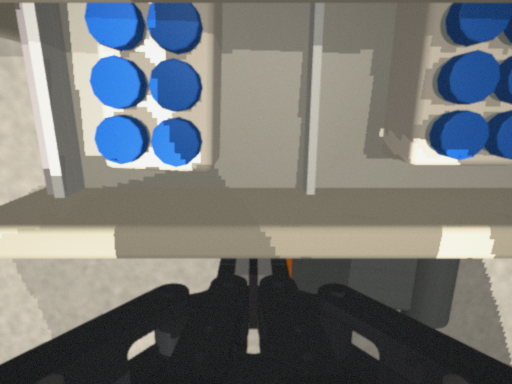

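The drawer is about 98 mm in and both racks are upright. About 80 mm remain.

Call:
move_arm(plan="0.015 0 0 0 0 0;0.018 0 0 0 0 0;0.02 0 0 0 0 0;0.02 0 0 0 0 0;0.02 0 0 0 0 0;0.02 0 0 0 0 0;0.018 0 0 0 0 0;0.015 0 0 0 0 0;0.012 0 0 0 0 0;0.01 0 0 0 0 0")

```text
time: 16.77
tcp_pos: [0.6393, 0.2156, 0.0494]
orientation: [[0.999, 0.047, -0.002], [0.047, -0.999, -0.0], [-0.002, 0.0, -1.0]]
contact_force: [-3.8, 1.0, 6.3]
opening: -0.0002
```

Call:
move_arm(plan="0.006 0 0 0 0 0;0.005 0 0 0 0 0;0.005 0 0 0 0 0;0.005 0 0 0 0 0")

```text
time: 17.27
tcp_pos: [0.6445, 0.2159, 0.0494]
orientation: [[0.999, 0.047, -0.011], [0.047, -0.999, -0.002], [-0.011, 0.001, -1.0]]
contact_force: [-29.4, -4.6, 18.4]
opening: 0.0
```

There is firm resistance at -29 N. I ease off a little and check whether the drawer is home.

Call:
move_arm(plan="-0.007 0 0 0 0 0;0 0 0 0 0 0")

```text
time: 17.52
tcp_pos: [0.6445, 0.2159, 0.0495]
orientation: [[0.999, 0.047, -0.003], [0.047, -0.999, -0.0], [-0.003, 0.0, -1.0]]
contact_force: [-6.1, 0.3, 7.1]
opening: -0.0001
```

```bash
python3 - <<'E'
from h import *
from cell import ctrl
for n,t in(("wrist","w8"),("side","s8"),("top","t8")): shot(ctrl,n,t)
s=ctrl.state();print(s['tcp_pos'],s['contact_force'])
for n in("w8","s8","t8"):
    im,d,W=cloud(n);V=W[d>0]
    def m(x0,x1,y0,y1,z0,z1): return V[(V[:,0]>x0)&(V[:,0]<x1)&(V[:,1]>y0)&(V[:,1]<y1)&(V[:,2]>z0)&(V[:,2]<z1)]
    Q=V[:]@np.eye(3); yaw=.0465; c,si=np.cos(yaw),np.sin(yaw)
    xd=V[:,0]*c+V[:,1]*si
    for nm,z0,z1,y0,y1 in(("panel",.071,.08,.06,.14),("panelL",.071,.08,.27,.33),("module",.087,.096,.06,.14),("moduleL",.087,.096,.27,.33)):
        k=(V[:,2]>z0)&(V[:,2]<z1)&(V[:,1]>y0)&(V[:,1]<y1)&(xd>.6)&(xd<.75)
        print(n,nm,k.sum(),np.percentile(xd[k],[2,50,98]).round(4) if k.any() else "")
a=cv2.resize(cv2.imread("pics/s8.png")[150:280,60:320],None,fx=3,fy=3,interpolation=cv2.INTER_CUBIC);cv2.imwrite("pics/s8c.png",a)
E
```

```text
[0.64448135 0.21593355 0.04949784] [-5.5496863   0.79227884  6.8137301 ]
w8 panel 1107 [0.6652 0.6697 0.6736]
w8 panelL 2111 [0.6657 0.6698 0.6736]
w8 module 1149 [0.6796 0.6891 0.7068]
w8 moduleL 19302 [0.681  0.7155 0.7481]
s8 panel 44 [0.6647 0.6678 0.6775]
s8 panelL 95 [0.6648 0.6703 0.68  ]
s8 module 25 [0.6788 0.7401 0.7497]
s8 moduleL 391 [0.6798 0.7128 0.7479]
t8 panel 72 [0.6378 0.6705 0.6776]
t8 panelL 0 
t8 module 357 [0.6789 0.7124 0.7486]
t8 moduleL 5 [0.7451 0.7478 0.7487]
```

View pics/w8.png

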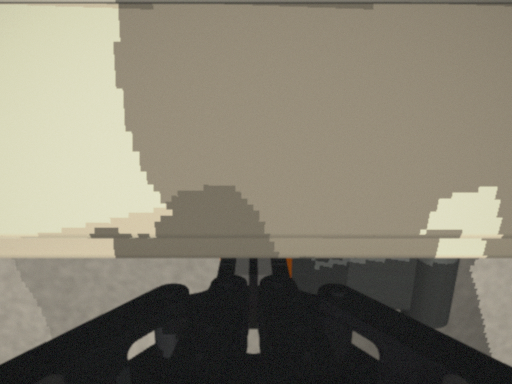

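View pics/s8c.png

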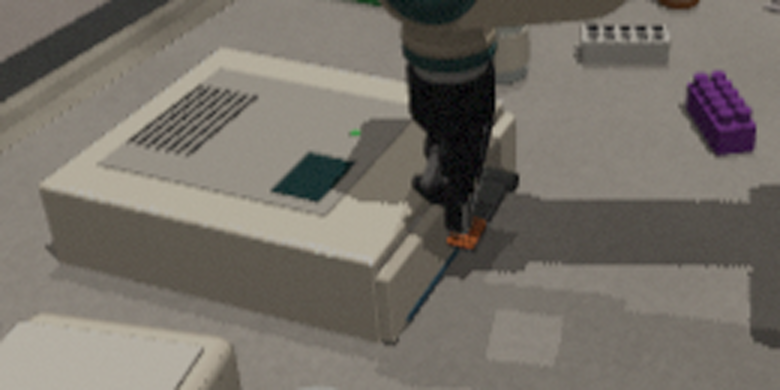

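The panel is flush against the module. Its outer face sits 14.4 mm in front of the module face, against the 14 mm for home. I lift straight up so as not to drag the drawer, then back away.

Call:
move_arm(plan="0 0 -0.015 0 0 0;0 0 -0.02 0 0 0;0 0 -0.025 0 0 0;0 0 -0.03 0 0 0;-0.01 0 -0.03 0 0 0;-0.05 0 -0.03 0 0 0;-0.1 0 -0.03 0 0 0;-0.12 0 -0.02 0 0 0;-0.1 0 0 0 0 0;0 0 0 0 0 0")

```text
time: 18.92
tcp_pos: [0.492, 0.2087, 0.1304]
orientation: [[0.999, 0.047, 0.001], [0.047, -0.999, 0.0], [0.001, -0.0, -1.0]]
contact_force: [1.2, 0.9, 0.2]
opening: 0.0001
```

Call:
move_arm(plan="-0.06 0 -0.03 0 0 0;-0.06 0 -0.03 0 0 0;0 0 0 0 0 0;0 0 0 0 0 0")

```text
time: 19.42
tcp_pos: [0.4467, 0.2065, 0.1537]
orientation: [[0.999, 0.046, 0.001], [0.046, -0.999, 0.0], [0.001, -0.0, -1.0]]
contact_force: [-0.4, -1.0, 1.6]
opening: -0.0001
```

```bash
python3 - <<'E'
from h import *
from cell import ctrl
for n,t in(("wrist","w9"),("side","s9"),("top","t9")): shot(ctrl,n,t)
s=ctrl.state();print(s['tcp_pos'],s['contact_force'])
yaw=.0465; c,si=np.cos(yaw),np.sin(yaw)
for n in("w9","s9"):
    im,d,W=cloud(n);V=W[d>0];C=im[d>0].astype(int);xd=V[:,0]*c+V[:,1]*si
    for nm,z0,z1,y0,y1 in(("panel",.071,.08,.06,.14),("panelL",.071,.08,.27,.33),("module",.087,.096,.06,.14),("moduleL",.087,.096,.27,.33)):
        k=(V[:,2]>z0)&(V[:,2]<z1)&(V[:,1]>y0)&(V[:,1]<y1)&(xd>.6)&(xd<.75)
        print(n,nm,k.sum(),np.percentile(xd[k],[2,50,98]).round(4) if k.any() else "")
    o=(C[:,2]>C[:,0]+60)&(C[:,2]>C[:,1]+25)&(V[:,0]>.6)&(V[:,0]<.7)&(V[:,1]>.15)&(V[:,1]<.3)&(V[:,2]<.08)&(V[:,2]>.03);print("pad",o.sum(),np.median(V[o],0))
E
```

```text
[0.44627832 0.20634999 0.1529736 ] [0.38336991 0.09963712 0.93623147]
w9 panel 0 
w9 panelL 0 
w9 module 0 
w9 moduleL 0 
pad 0 [nan nan nan]
s9 panel 76 [0.6645 0.6698 0.6783]
s9 panelL 95 [0.6649 0.6705 0.6796]
s9 module 332 [0.6798 0.7135 0.7487]
s9 moduleL 402 [0.6792 0.7131 0.749 ]
pad 76 [0.6368156  0.21685779 0.06673056]
  return _methods._mean(a, axis=axis, dtype=dtype,
  ret = um.true_divide(
```

View pics/w9.png

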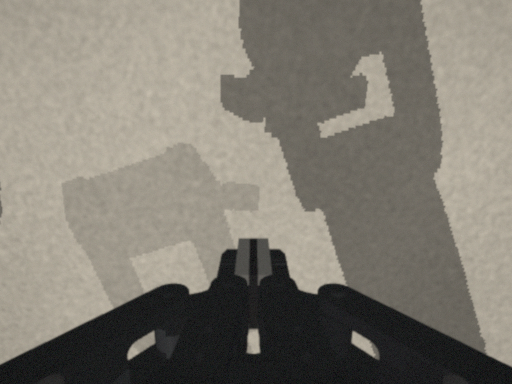

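View pics/s9.png

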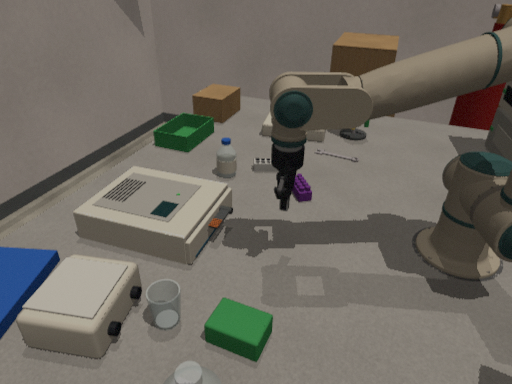

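View pics/t9.png

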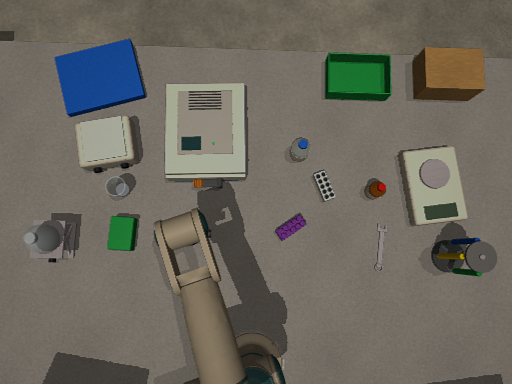

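The panel is 14–15 mm in front of the module face and has not moved since release. The pad is back at 66.7 mm in the side view, against 67.0 mm at rest before. The bystanders sit at the same pixels as before, and the arm is clear.

```bash
python3 -c "
from cell import ctrl
print(ctrl.hand_in())"
```

```text
the job is handed in; nothing more can be done
None
```

The blue-capped rack is in the empty half of the drawer, the drawer is pushed home, and the lever is back up. I handed the job in at about 19.6 s, and no verdict was reported.

- **Rack:** I gripped it across its 46 mm width and lowered it until it touched the drawer floor at 6.8 N, then let go. It stood upright with its vial tops at 65 mm, against an expected 66 mm.
- **Drawer:** I pressed the pad down about 15 mm at 6 N and pushed with the lever held down all the way. The drawer slid at about 5 N and at most about 65 mm/s, then met a firm stop, where the force briefly read 29 N.
- **Last checks:** The panel face sits 14–15 mm in front of the module face; home is 14 mm. The pad is back at its rest height, the other objects look unmoved, and the arm touches nothing.
- **Disagreement:** The drawer travelled only about 170 mm, not the full 180 mm. The gap to the module measured 185 mm at the start, so it probably began about 9 mm in, which fits the firm stop.
- **Not checked:** I could not see the racks once the drawer was closed. Both were upright in the last view, about half-way in.

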